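Centre a hand cutter on the checking stand and start the measurement

ROBOT

A 7-joint arm with a two-finger parallel gripper is mounted at the origin on the work surface. World frame = base frame: x ahead of the robot, y to its left, z up, the work surface at z = 0. Lengths are in m, angles in rad, forces in N, time in s.
With the tool pointing down it reaches from about 0.4 to 0.85 m from the base axis. Payload 10.4 kg.
Tool frame: the origin (TCP) lies between the finger pads; the fingertips stand 11 mm ahead of it and the grasp point (between the pads) lies 8 mm behind it; z points along the fingers, y is the direction in which the jaws open and shut (so a half turn about z gives the same grasp; the last joint's range is limited). The gripper opens to 87 mm and grips with 3 to 60 N. Pads are 19 mm wide; open, the fingers measure 117 mm over their backs; the gripper's body (75 mm by 190 mm) begins 51 mm behind the grasp point.
Start: joints at [-1.215, 0.332, -0.065, 1.46, 0.022, 1.35, -0.088], TCP at [0.231, 0.581, 0.234] pointing down, gripper open.
Joint ranges: [-2.6, 2.6], [-0.5, 2.12], [-1.47, 1.34], [0.16, 2.42], [-1.27, 4.41], [0.06, 2.06], [-2.6, 2.6]. Speed limits (rad/s): [2.22, 2.22, 2.79, 2.79, 3.14, 3.14, 3.14].

INTERFACE

Orientations are given as a unit quaternion [x, y, z, w].
In Python, from bench import r, eyes gives the robot as it stands.
- The arm moves only by the shell command python3 -m inch 'ROWS' [FORCE]. ROWS is a JSON object of lists of equal length, an entry for each row: "translation": the shift along the world's x, y, z scaled (see below), a list of three; "rot": the turn, a rotation vector about the world's x, y, z scaled (see below), a list of three; "jaw": the finger opening in mm, from 0 to 87. In form: {"translation": [[tx, ty, tz], ...], "rot": [[ax, ay, az], ...], "jaw": [jaw, ...]}. A call has 1 to 20 rows; each row is the pose to reach, as a shift and turn from the pose measured when the call began; what a row does not reach only later rows make up. The controller multiplies each number of a shift by 100 mm and each number of a turn by 60 degrees. A row lasts 1/10 s, in which the tool goes at most 50 mm and 8.59 degrees, less where a joint would pass 70% of its speed; a pose out of reach is approached as far as the arm can. A call with a number of a shift or a turn outside -1 to 1 is refused whole. A call with a gripper value outside its range is refused whole. The fingers move at their own pace and stop on an object; FORCE is the grip in N (left out, the last holds). Time passes only in rows, so rows that repeat a pose let the fingers close. It gives the time, the measured TCP pose, the force and the opening at its end, in the units of the state.
- r.read_state(): the state, without advancing time (a new reading comes with each control period).
- eyes.camera(name): name is "scene" or "top" or "wrist"; returns the picture (400x640x3 uint8, blue, green, red); there is no depth.
- eyes.calibration(name): a dict with "fx", "fy", "cx", "cy" (pixels), "R" (3x3) and "t" (3): a world point X has camera coordinates R X + t; the wrist camera has in their place "hand_eye" (4x4, takes a point from camera to tool coordinates, whose origin is the TCP and whose axes are the flange's). Camera axes: x right, y down, z forward; pixel columns grow to the right and rows downward; lengths in m; the calibration is good to about 2 mm. A picture is of the moment at which its call begins: read the wrist's pose just before it. calibration takes no time and is no camera call.
- r.close_job(): hands the job in, once; it reports no verdict.
The state is a dict: "time": time; "joint_positions": joint angles; "joint_vel": joint speeds; "joint_torque": joint torques, N m; "ee_pos": TCP position; "eef_rot": TCP orientation; "ft_force": force on the tool from outside, world axes, zero at the start; "torque": the same for the moment, N m; "width": finger opening in m.
Only numpy, scipy, OpenCV 4.12 (cv2) and the standard library are available. Lean on these libraries where they do the work, as an engineer would, in place of code of your own. Each camera call takes 0.05 s, during which the arm holds its last target. There are 200 camera calls.

TASK

A small hand dough cutter stands off-centre, near the rim, on the dark round top of the checking stand. Without gripping or lifting it, gently tap its white plastic ring sideways with the fingertips until it stands upright inside the pale circle marked on the stand's top, take the fingers off it, and then press the console's push button fully down and let it come back up. The cutter is top-heavy, so do not tip it or hit it hard, and leave all the other things where they are.

Things in the scene. Friction and masses are not known exactly. Their poses are not given: they have to be found in the camera images.
- cutter: the hand cutter to centre: white plastic ring (its foot) 40 mm across, 22 mm tall, closed by a steel disc (to 24.5 mm); stem 12 mm across; knob 27 mm across from 48 to 72 mm high. 0.11 to 0.22 kg, top-heavy: slides if pushed slowly and low on the ring, tips if pushed high. It starts 20 to 27 mm off the stand's centre, its edge at or slightly over the rim. Origin at the centre of its underside, z up its axis
- stand_top (a point): centre of the dark top of the fixed checking stand, 60 mm above the table. It is flat, round, 84 mm across, 10 mm thick, on a column 44 mm across and a round foot 130 mm across, 12 mm high. A flush pale circle, 52 mm inside and 58 mm outside diameter, is marked round its centre: the centred cutter has 6 mm to spare all round. Its z is up, its yaw random
- measure_top (a point): centre of the top face of the push button, unpressed: a round steel button 32 mm across that stands upright in a dark housing on a grey console 110 x 130 x 45 mm. The console is fixed on the table, left or right of the stand. The point goes down with the button
- measure (a joint): travel of the push button: 0 is up, 0.006 m is fully down. It is sprung, takes about 5 N at the end of its travel, and comes back up by itself
- spare_cutter: bystander: a larger hand cutter of the same build (ring 60 mm across, 72 mm tall) standing on the table; origin at the centre of its underside
- bowl: bystander: steel bowl 120 mm across, 55 mm tall; origin at the centre of its underside
- shaker: bystander: plain metal can 60 mm across, 95 mm tall; origin at the centre of its underside
- scraper: bystander: flat steel dough scraper, blade 100 x 120 mm, with a black round handle along one edge, 16 mm high; origin under the blade's centre
- collar: bystander: aluminium ring 70 mm across, 25 mm tall, lying flat; origin at the centre of its underside
- wrench: bystander: steel wrench 160 mm long lying on the table; origin at its underside, x along its length
- oil: bystander: amber bottle 52 mm across, 115 mm tall; origin at the centre of its underside
There are look-alikes about, which are no part of the job. What is shaped like the part that bears stand_top but orange is not meant.

How it is judged:
On the way, in this order (a step that is already met when the one before it is completed fails the run):
1. the cutter stands upright and still inside the pale circle, with the fingers off it (horizontal distance between cutter and stand_top below 0.006 m and angle between cutter's own z axis and vertical below 0.06 rad and z of cutter in the frame of stand_top between -0.004 and 0.004 m and linear speed of cutter below 0.02 m/s and contact force between each of the arm, the fingers and cutter below 0.05 N), for 0.3 s.
2. the push button is pressed fully down (value of joint measure above 0.005 m), for 0.05 s.
At the end, for the whole second after the job is handed in: The cutter stands on the stand's top, at rest and upright (within 0.06 rad), its centre within 6 mm of the top's centre (its ring inside the pale circle), and the button, pressed to more than 5 mm after that, is back up (within 1.5 mm) (horizontal distance between cutter and stand_top below 0.006 m and angle between cutter's own z axis and vertical below 0.06 rad and z of cutter in the frame of stand_top between -0.004 and 0.004 m and linear speed of cutter below 0.02 m/s and value of joint measure below 0.0015 m); the robot touches nothing.
It fails at once if the cutter is tipped by more than 0.3 rad (angle between cutter's own z axis and vertical above 0.3 rad).
It fails at once if the cutter is lifted more than 10 mm off the stand's top or falls off it (z of cutter in the frame of stand_top above 0.01 m or z of cutter in the frame of stand_top below -0.008 m).
It fails at once if the cutter is gripped or hit hard: the fingers or the arm push it with more than 5 N (contact force between any of the fingers, the arm and cutter above 5 N).
It fails at once if the button is pressed while the cutter is not inside the pale circle (value of joint measure above 0.005 m and horizontal distance between cutter and stand_top above 0.008 m).
It fails at once if a bystander is moved by more than 20 mm (distance of any of spare_cutter, bowl, shaker, scraper, collar, wrench, oil from where it was at the start of the episode above 0.02 m).
It also fails if it takes over 48 s, if anything falls off the work surface, if the arm or the gripper's body presses on something with over 40 N, if the wrist force passes 120 N, or if a joint passes its speed limit or range.

## Working session

There is one attempt and no reset: what is moved stays moved. The work goes in short steps, Python scripts to look and compute and a shell command to move; the robot and the scene stay as the last step left them, time stands still between calls to the robot, and variables do not carry over. Pictures are saved under pics/ and viewed, about 8 in all and at most 12, crops included, and the job is handed in when it is done.

```bash
mkdir -p pics; ls; python3 - <<'E'
from bench import r,eyes
import cv2,json
for n in("scene","top"):
    im=eyes.camera(n); cv2.imwrite(f"pics/{n}0.png",im); c=eyes.calibration(n); print(n,c)
print(eyes.calibration("wrist")); print(r.read_state())
E
```

```text
pics
scene {'fx': 388.0964723951362, 'fy': 388.0964723951362, 'cx': 319.7159062483357, 'cy': 196.9023172260359, 'R': array([[-0.55484185,  0.83194519, -0.00421053],
       [ 0.69973506,  0.46391856, -0.54327748],
       [-0.45002374, -0.30437934, -0.83954264]]), 't': array([ 0.35788186, -0.28705051,  1.34247501])}
top {'fx': 457.1730053099328, 'fy': 457.1730053099328, 'cx': 322.7551410445824, 'cy': 206.638263264909, 'R': array([[ 0.00342285, -0.99985252, -0.01682922],
       [-0.99298388, -0.00140914, -0.11824138],
       [ 0.11820022,  0.01711587, -0.99284226]]), 't': array([-0.05024061,  0.52924322,  1.3016355 ])}
{'fx': 275.62990767057624, 'fy': 275.62990767057624, 'cx': 318.5950337455069, 'cy': 195.10637087255853, 'hand_eye': array([[ 2.09677724e-05, -9.55749096e-01, -2.94183048e-01,
         8.03506999e-02],
       [ 9.99999950e-01, -7.23219714e-05,  3.06235967e-04,
        -2.24812014e-04],
       [-3.13960646e-04, -2.94183040e-01,  9.55749047e-01,
        -1.50033769e-01],
       [ 0.00000000e+00,  0.00000000e+00,  0.00000000e+00,
         1.00000000e+00]])}
{'time': 0.1, 'joint_positions': array([-1.21457455,  0.33281821, -0.06472242,  1.46083609,  0.02157822,
        1.34988783, -0.08847244]), 'joint_vel': array([-6.08601287e-05,  7.19202140e-04, -6.15892572e-04, -2.24604383e-03,
        1.08413437e-03, -1.40683903e-05,  2.24733200e-04]), 'joint_torque': array([ 1.77549173e-03, -6.24538565e+01,  2.49232014e-02, -3.90714419e+01,
       -6.12699660e-02,  3.65300733e-02,  4.22219068e-05]), 'ee_pos': array([0.23100521, 0.58039652, 0.23283772]), 'eef_rot': array([ 1.88249510e-01,  9.82121035e-01, -6.18752672e-04, -1.05022394e-04]), 'ft_force': array([-0.36059371, -0.60188172, -0.76854746]), 'torque': array([-0.02790479, -0.01094736,  0.05216228]), 'width': 0.08681337142478174}
```

View pics/scene0.png

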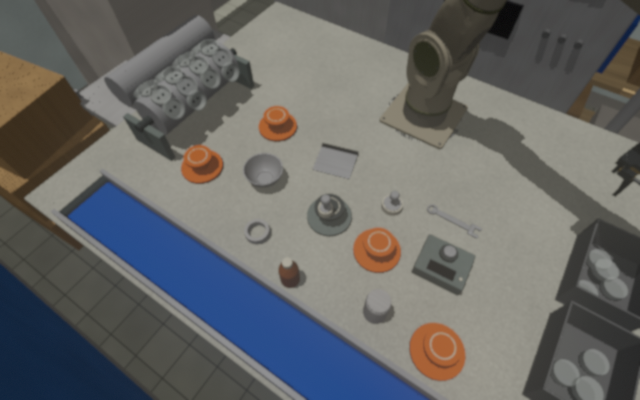

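View pics/top0.png

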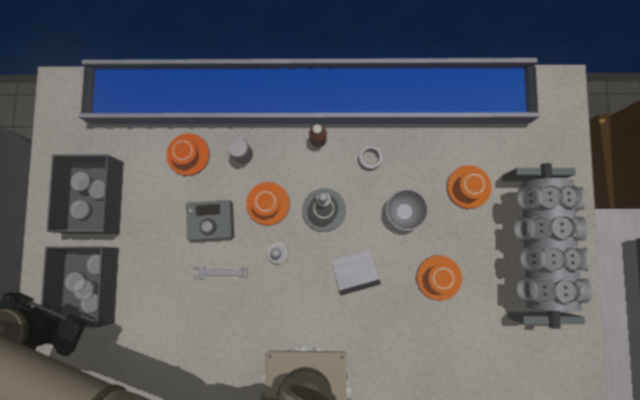

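The top view shows the real dark stand at about (323,208) with the cutter's knob at (322,200). The console is at (209,222) with its button at (207,227). Look-alikes in the top view:
- Four orange stands at (187,153), (268,203), (470,186) and (440,278).
- The larger spare cutter at (278,253), standing on the table.

I choose the dark stand and will check it with the wrist camera.

```bash
cat > h.py <<'E'
import numpy as np,cv2
from bench import r,eyes
from scipy.spatial.transform import Rotation as Ro
def cam(name,st=None):
    c=eyes.calibration(name); K=np.array([[c['fx'],0,c['cx']],[0,c['fy'],c['cy']],[0,0,1]])
    if name!='wrist': return K,np.array(c['R']),np.array(c['t'])
    T=np.eye(4); T[:3,:3]=Ro.from_quat(st['eef_rot']).as_matrix(); T[:3,3]=st['ee_pos']
    W=np.linalg.inv(T@c['hand_eye']); return K,W[:3,:3],W[:3,3]
def hit(C,uv,z):
    K,R,t=C; d=R.T@np.linalg.inv(K)@[*uv,1]; o=-R.T@t
    return (o+d*(z-o[2])/d[2]).round(4)
def proj(C,X):
    K,R,t=C; p=K@(R@np.array(X)+t); return p[:2]/p[2]
def tri(C1,p1,C2,p2):
    P=[C[0]@np.c_[C[1],C[2]] for C in(C1,C2)]
    X=cv2.triangulatePoints(*P,np.array(p1,float).reshape(2,1),np.array(p2,float).reshape(2,1)); return (X[:3]/X[3]).ravel().round(4)
E
python3 - <<'E'
from h import *
t=cam('top');s=cam('scene')
print('stand',hit(t,(323,208),.055),hit(s,(329,214),.055))
print('knob',tri(t,(322.5,199),s,(325,201)))
print('button',tri(t,(207,227),s,(450,252)),hit(t,(207,227),.055))
print('spare',hit(t,(278,254),.04),'scraper',hit(t,(356,270),.0),'bowl',hit(t,(406,210),.03),'oil',hit(t,(317,137),.06),'orange',hit(t,(268,203),.03))
print(Ro.from_quat(r.read_state()['eef_rot']).as_matrix().round(3))
E
```

```text
stand [ 0.5226 -0.0501  0.055 ] [ 0.544  -0.0365  0.055 ]
knob [ 0.5419 -0.0502  0.1066]
button [0.4671 0.2832 0.0537] [0.4674 0.2814 0.055 ]
spare [0.3915 0.0786 0.04  ] scraper [ 0.3462 -0.1465  0.    ] bowl [ 0.52   -0.2909  0.03  ] oil [ 0.7296 -0.032   0.06  ] orange [0.54   0.1113 0.03  ]
[[-0.929  0.37  -0.   ]
 [ 0.37   0.929 -0.001]
 [-0.    -0.001 -1.   ]]
```

```bash
python3 -m inch '{"translation":[[0.36,-0.9,0],[0.36,-0.9,0]],"rot":[[0,0,0.06],[0,0,0.06]],"jaw":[30,30]}' && python3 -m inch '{"translation":[[0.36,-0.9,0],[0.36,-0.9,0]],"rot":[[0,0,0.06],[0,0,0.06]],"jaw":[30,30]}' && python3 -m inch '{"translation":[[0.36,-0.9,0],[0.36,-0.9,0]],"rot":[[0,0,0.06],[0,0,0.06]],"jaw":[30,30]}' && python3 -m inch '{"translation":[[0.36,-0.9,0],[0.36,-0.9,0]],"rot":[[0,0,0.06],[0,0,0.06]],"jaw":[30,30]}' && python3 -m inch '{"translation":[[0.36,-0.9,0],[0.36,-0.9,0]],"rot":[[0,0,0.06],[0,0,0.06]],"jaw":[30,30]}' && python3 -m inch '{"translation":[[0.36,-0.9,0],[0.36,-0.9,0]],"rot":[[0,0,0.06],[0,0,0.06]],"jaw":[30,30]}'
python3 - <<'E'
from h import *
s=r.read_state();print(s['time'],s['ee_pos'],Ro.from_quat(s['eef_rot']).as_matrix().round(3))
E
```

```text
time: 0.3
ee_pos: [0.2667, 0.4893, 0.2317]
eef_rot: [0.155, 0.988, -0.001, -0.0]
ft_force: [1.4, -0.5, -0.3]
width: 0.078
time: 0.5
ee_pos: [0.3032, 0.3971, 0.2312]
eef_rot: [0.123, 0.992, -0.002, -0.0]
ft_force: [2.0, 0.4, 0.1]
width: 0.0626
time: 0.7
ee_pos: [0.3394, 0.305, 0.231]
eef_rot: [0.091, 0.996, -0.002, -0.0]
ft_force: [1.6, -0.0, 0.9]
width: 0.0468
time: 0.9
ee_pos: [0.3757, 0.2128, 0.2309]
eef_rot: [0.058, 0.998, -0.002, -0.0]
ft_force: [1.0, -0.5, 0.2]
width: 0.0335
time: 1.1
ee_pos: [0.4118, 0.1206, 0.2308]
eef_rot: [0.026, 1.0, -0.002, -0.0]
ft_force: [1.1, 1.1, 1.2]
width: 0.0304
time: 1.3
ee_pos: [0.448, 0.0285, 0.2309]
eef_rot: [-0.007, 1.0, -0.001, -0.0]
ft_force: [2.2, 0.5, 0.4]
width: 0.0302
1.3 [0.44802821 0.02847087 0.23085242] [[-1.    -0.013 -0.001]
 [-0.013  1.    -0.003]
 [ 0.001 -0.003 -1.   ]]
```

```bash
cat > snap.py <<'E'
import sys,pickle
from h import *
s=r.read_state(); im=eyes.camera('wrist'); C=cam('wrist',s); n=sys.argv[1]
cv2.imwrite(f'pics/{n}_full.png',im); pickle.dump((C,s['ee_pos']),open(f'pics/{n}.pkl','wb'))
u,v=proj(C,(.522,-.05,.06)); x0=max(0,min(440,int(u)-100));y0=max(0,min(250,int(v)-75))
cv2.imwrite(f'pics/{n}.png',cv2.resize(im[y0:y0+150,x0:x0+200],None,fx=4,fy=4,interpolation=cv2.INTER_CUBIC)); print(n,x0,y0,s['time'],s['ee_pos'])
E
python3 -m inch '{"translation":[[0,0,0]],"rot":[[0,0,0]],"jaw":[30]}' >/dev/null; python3 snap.py a
python3 -m inch '{"translation":[[0,-0.5,0],[0,-0.9,0],[0,-0.9,0]],"rot":[[0,0,0],[0,0,0],[0,0,0]],"jaw":[30,30,30]}' >/dev/null
python3 -m inch '{"translation":[[0,-0.5,0],[0,-0.7,0],[0,-0.7,0]],"rot":[[0,0,0],[0,0,0],[0,0,0]],"jaw":[30,30,30]}'; python3 snap.py b
```

```text
a 162 160 1.4 [0.44914828 0.022351   0.23090705]
time: 2.05
ee_pos: [0.4474, -0.1415, 0.2308]
eef_rot: [0.001, 1.0, -0.002, -0.0]
ft_force: [0.1, -0.8, 0.2]
width: 0.0298
b 291 162 2.05 [ 0.44742305 -0.14145878  0.23077904]
```

View pics/a.png

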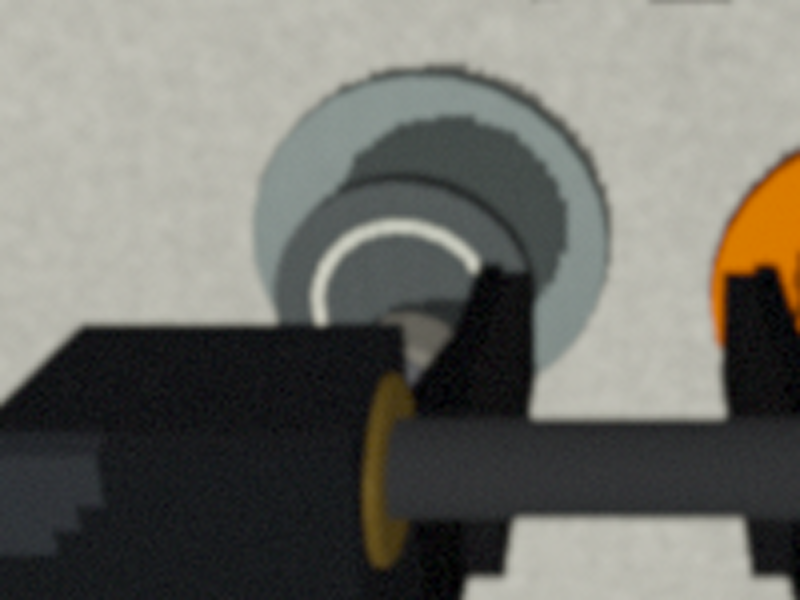

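View pics/b.png

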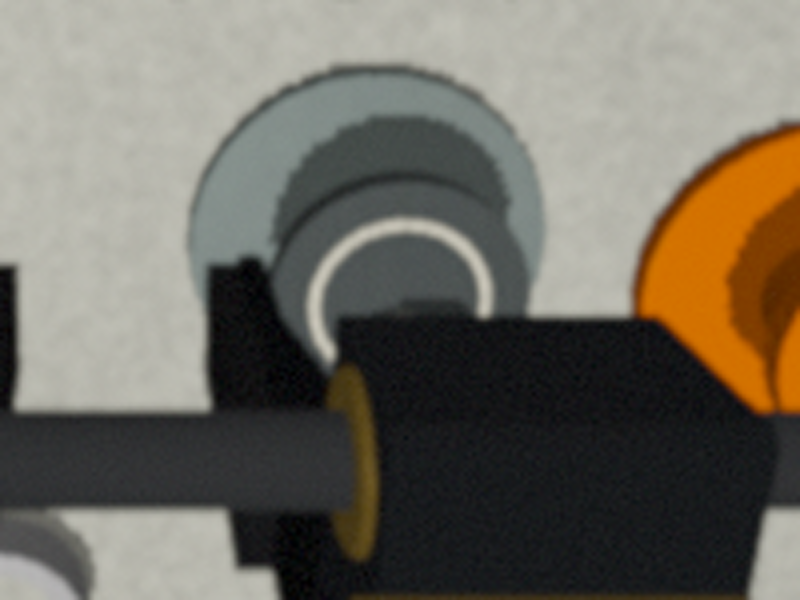

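The pale circle and dark stand are visible, with ring centre near full-image (262,235) in a and (391,237) in b. The gripper hides the cutter, so I'll move forward to bring the stand into the upper part of the image.

```bash
python3 -m inch '{"translation":[[0.4,0.3,0],[0.8,0.6,0],[0.8,0.6,0],[0.8,0.6,0]],"rot":[[0,0,0],[0,0,0],[0,0,0],[0,0,0]],"jaw":[30,30,30,30]}' >/dev/null; python3 snap.py c
python3 -m inch '{"translation":[[0,0.4,0],[0,0.6,0],[0,0.6,0]],"rot":[[0,0,0],[0,0,0],[0,0,0]],"jaw":[30,30,30]}'>/dev/null; python3 snap.py d
python3 - <<'E'
import cv2,numpy as np
cv2.imwrite('pics/cd.png',np.vstack([cv2.resize(cv2.imread(f'pics/{n}.png')[:, :],(400,300)) for n in 'cd']))
E
```

```text
c 241 101 2.5 [ 0.5279758  -0.07633044  0.22950101]
d 189 101 2.85 [ 0.52674319 -0.01434636  0.23007584]
```

View pics/c.png

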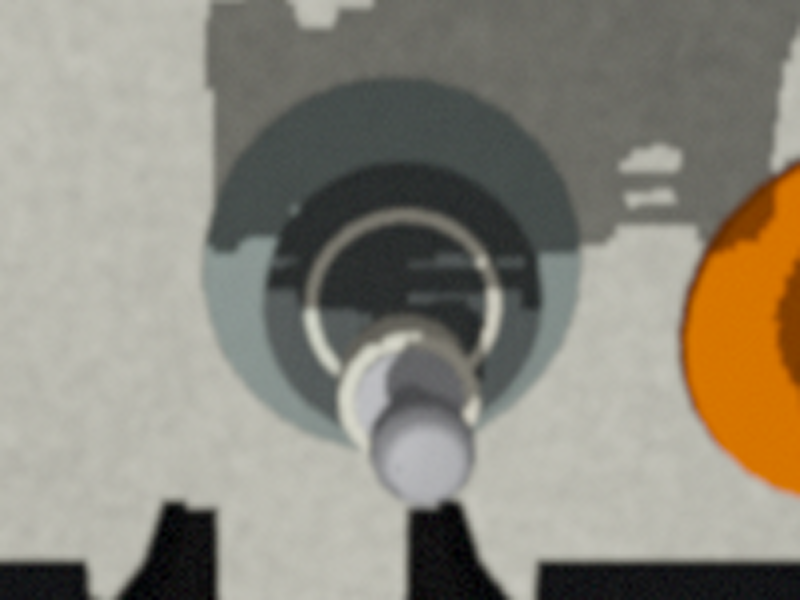

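View pics/d.png

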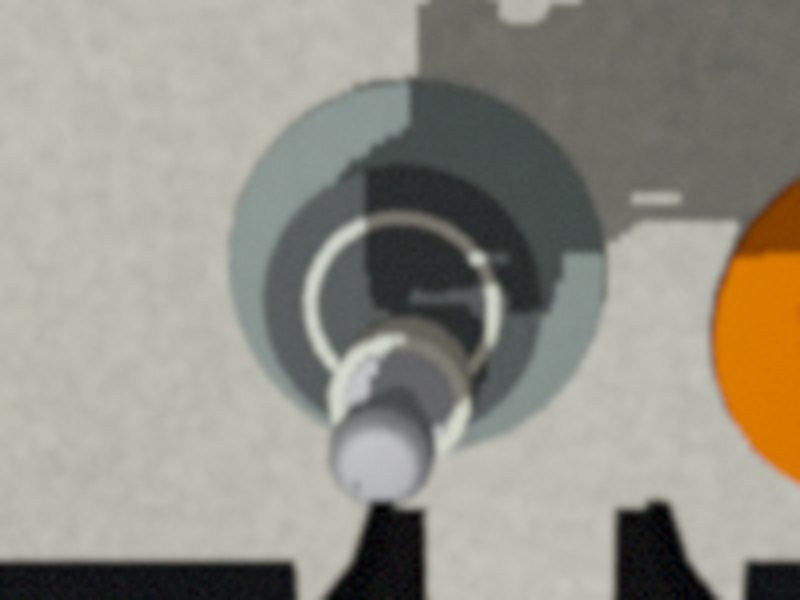

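```bash
cat > fit.py <<'E'
import pickle
from h import *
from scipy.optimize import least_squares
def circ(C,c,R,z,n=120):
    a=np.linspace(0,2*np.pi,n,False); return np.array([proj(C,(c[0]+R*np.cos(t),c[1]+R*np.sin(t),z)) for t in a])
def fitc(C,off,pts,R,z,x0):   # pts in crop px at x4
    p=np.array(pts)/4.+off
    f=lambda c:[np.hypot(*((circ(C,c,R,z)-q).T)).min() if 0 else np.linalg.norm(hit(C,q,z)[:2]-c)-R for q in p]
    s=least_squares(f,x0); return s.x.round(4),(np.abs(s.fun).max()*1e3).round(1)
E
python3 - <<'E'
from fit import *
L=lambda n:pickle.load(open(f'pics/{n}.pkl','rb'))[0]
c,d=L('c'),L('d'); oc,od=(241,101),(189,101)
print('disc',fitc(c,oc,[(265,300),(403,162),(542,300)],.042,.06,(.52,-.05)),fitc(d,od,[(264,300),(400,165),(541,300)],.042,.06,(.52,-.05)))
print('pale',fitc(c,oc,[(306,305),(403,208),(502,300),(330,370)],.029,.06,(.52,-.05)),fitc(d,od,[(303,303),(402,210),(502,300),(328,370)],.029,.06,(.52,-.05)))
print('ringtop',fitc(c,oc,[(338,400),(350,365),(480,410),(400,332)],.02,.082,(.54,-.05)),fitc(d,od,[(329,400),(340,362),(471,405),(404,332),(450,455)],.02,.082,(.54,-.05)))
print('ringbot',hit(c,np.array((407,317))/4+oc,.06),hit(d,np.array((407,317))/4+od,.06))
K1=np.array((422,452))/4+oc;K2=np.array((382,452))/4+od
print('knob c',tri(c,K1,d,K2),'palecentre',tri(c,np.array((404,305))/4+oc,d,np.array((402,305))/4+od))
E
```

```text
disc (array([ 0.523 , -0.0498]), np.float64(0.9)) (array([ 0.5233, -0.0496]), np.float64(0.7))
pale (array([ 0.5234, -0.0498]), np.float64(0.3)) (array([ 0.5235, -0.0499]), np.float64(1.0))
ringtop (array([ 0.5453, -0.0491]), np.float64(0.3)) (array([ 0.5455, -0.0484]), np.float64(1.3))
ringbot [ 0.5266 -0.0486  0.06  ] [ 0.526  -0.0483  0.06  ]
knob c [ 0.5462 -0.0491  0.1207] palecentre [ 0.5225 -0.0497  0.0606]
```

Consistent results: the stand centre is at (0.523,-0.050) and the cutter at (0.5455,-0.049), so it needs to go 22 mm towards -x. I'll come down on the far side with the fingers 22 mm apart, which gives a stable two-point push.

```bash
python3 -m inch '{"translation":[[0.4,-0.2,0],[0.73,-0.35,0],[0.73,-0.35,0],[0.73,-0.35,0]],"rot":[[0,0,0],[0,0,0],[0,0,0],[0,0,0]],"jaw":[22,22,22,22]}' && python3 -m inch '{"translation":[[0,0,-0.4],[0,0,-0.8],[0,0,-0.8],[0,0,-0.8]],"rot":[[0,0,0],[0,0,0],[0,0,0],[0,0,0]],"jaw":[22,22,22,22]}'
```

```text
time: 3.3
ee_pos: [0.5994, -0.0535, 0.23]
eef_rot: [-0.0, 1.0, -0.002, -0.002]
ft_force: [-1.3, -0.5, -0.1]
width: 0.0224
time: 3.7
ee_pos: [0.5989, -0.0537, 0.1512]
eef_rot: [-0.0, 1.0, -0.002, -0.002]
ft_force: [-0.1, 0.4, 0.8]
width: 0.0223
```

```bash
python3 -m inch '{"translation":[[0,0.04,-0.2],[0,0.04,-0.4],[0,0.04,-0.6],[0,0.04,-0.7],[0,0.04,-0.7],[0,0.04,-0.7]],"rot":[[0,0,0],[0,0,0],[0,0,0],[0,0,0],[0,0,0],[0,0,0]],"jaw":[22,22,22,22,22,22]}'; python3 snap.py e
```

```text
time: 4.3
ee_pos: [0.5998, -0.0498, 0.083]
eef_rot: [-0.0, 1.0, -0.002, -0.001]
ft_force: [0.6, -0.3, 0.3]
width: 0.0222
e 219 39 4.3 [ 0.59979477 -0.04976915  0.08301227]
```

View pics/e_full.png

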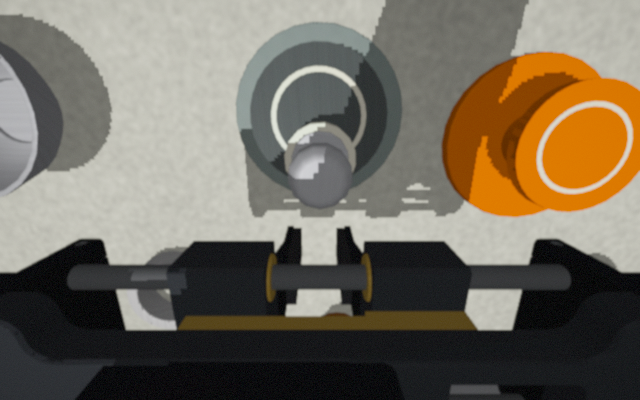

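The fingers straddle the cutter's axis (fingertips at u = 293 and 345, cutter at u = 320). Next is the slow push.

```bash
python3 -m inch '{"translation":[[-0.05,0,-0.01],[-0.1,0,-0.02],[-0.15,0,-0.02],[-0.18,0,-0.02],[-0.2,0,-0.02],[-0.2,0,-0.02]],"rot":[[0,0,0],[0,0,0],[0,0,0],[0,0,0],[0,0,0],[0,0,0]],"jaw":[22,22,22,22,22,22]}'
python3 -m inch '{"translation":[[-0.01,0,0],[-0.02,0,0],[-0.03,0,0],[-0.04,0,0],[-0.05,0,0],[-0.06,0,0],[-0.07,0,0],[-0.08,0,0],[-0.09,0,0],[-0.1,0,0],[-0.11,0,0],[-0.12,0,0],[-0.13,0,0],[-0.14,0,0],[-0.15,0,0],[-0.15,0,0],[-0.15,0,0]],"rot":[[0,0,0],[0,0,0],[0,0,0],[0,0,0],[0,0,0],[0,0,0],[0,0,0],[0,0,0],[0,0,0],[0,0,0],[0,0,0],[0,0,0],[0,0,0],[0,0,0],[0,0,0],[0,0,0],[0,0,0]],"jaw":[22,22,22,22,22,22,22,22,22,22,22,22,22,22,22,22,22]}'; python3 snap.py f
```

```text
time: 4.95
ee_pos: [0.5797, -0.0497, 0.0811]
eef_rot: [-0.0, 1.0, -0.002, -0.0]
ft_force: [1.0, 0.9, 0.6]
width: 0.0219
time: 6.65
ee_pos: [0.5646, -0.0497, 0.0811]
eef_rot: [-0.0, 1.0, -0.002, -0.001]
ft_force: [0.6, -0.1, 0.6]
width: 0.0221
f 218 97 6.65 [ 0.56455164 -0.04973677  0.08108452]
```

View pics/f.png

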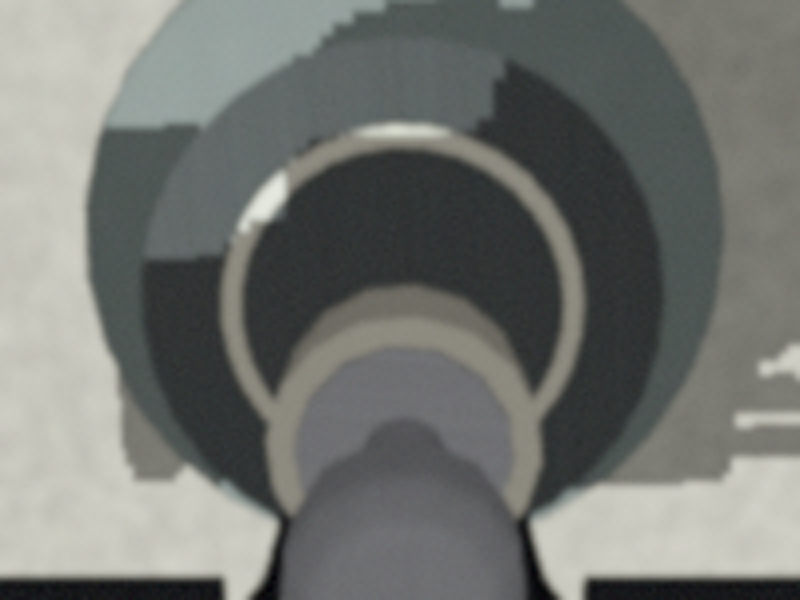

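```bash
python3 - <<'E'
from fit import *
c,e=pickle.load(open('pics/f.pkl','rb')); o=(218,97)
p=fitc(c,o,[(220,300),(403,123),(585,295),(275,425)],.029,.06,(.52,-.05))
q=fitc(c,o,[(267,440),(542,440),(405,318),(300,365)],.02,.082,(.54,-.05))
b=hit(c,np.array((405,284))/4+o,.06)
print(p,q,b+[.02,0,0],e, 'togo',q[0]-p[0],b[:2]+[.02,0]-p[0])
E
```

```text
(array([ 0.523 , -0.0501]), np.float64(0.4)) (array([ 0.5393, -0.0498]), np.float64(0.2)) [ 0.5389 -0.0498  0.06  ] [ 0.56455164 -0.04973677  0.08108452] togo [0.0163 0.0003] [0.0159 0.0003]
```

The cutter slides as predicted, is in line in y, and has 16 mm to go.

```bash
python3 -m inch '{"translation":[[-0.01,0,0],[-0.02,0,0],[-0.03,0,0],[-0.04,0,0],[-0.05,0,0],[-0.06,0,0],[-0.07,0,0],[-0.08,0,0],[-0.09,0,0],[-0.1,0,0],[-0.11,0,0],[-0.12,0,0],[-0.13,0,0],[-0.14,0,0],[-0.145,0,0],[-0.15,0,0],[-0.155,0,0],[-0.155,0,0],[-0.155,0,0]],"rot":[[0,0,0],[0,0,0],[0,0,0],[0,0,0],[0,0,0],[0,0,0],[0,0,0],[0,0,0],[0,0,0],[0,0,0],[0,0,0],[0,0,0],[0,0,0],[0,0,0],[0,0,0],[0,0,0],[0,0,0],[0,0,0],[0,0,0]],"jaw":[22,22,22,22,22,22,22,22,22,22,22,22,22,22,22,22,22,22,22]}'
python3 -m inch '{"translation":[[0.02,0,0],[0.06,0,0],[0.12,0,0],[0.2,0,0],[0.28,0,0],[0.36,0,0],[0.36,0,0]],"rot":[[0,0,0],[0,0,0],[0,0,0],[0,0,0],[0,0,0],[0,0,0],[0,0,0]],"jaw":[22,22,22,22,22,22,22]}'; python3 snap.py g
```

```text
time: 8.6
ee_pos: [0.549, -0.0497, 0.0811]
eef_rot: [-0.0, 1.0, -0.002, -0.001]
ft_force: [0.6, 0.0, -0.5]
width: 0.022
time: 9.3
ee_pos: [0.5861, -0.0497, 0.0809]
eef_rot: [-0.0, 1.0, -0.002, -0.0]
ft_force: [0.1, 0.4, -0.3]
width: 0.022
g 219 63 9.3 [ 0.58609273 -0.04972444  0.08094888]
```

View pics/g.png

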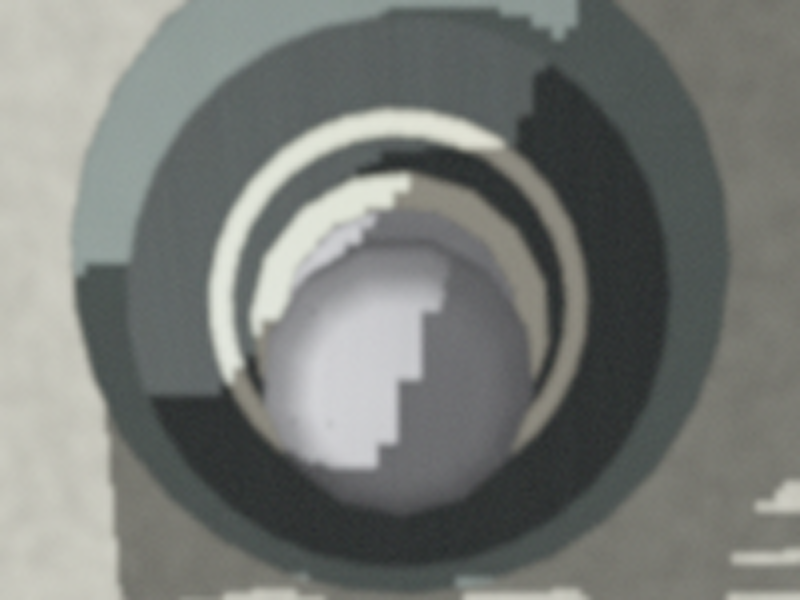

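```bash
python3 - <<'E'
from fit import *
c,e=pickle.load(open('pics/g.pkl','rb')); o=(219,63)
p=fitc(c,o,[(209,300),(397,107),(589,300),(250,185),(535,180)],.029,.06,(.52,-.05))
q=fitc(c,o,[(251,310),(550,315),(400,172),(300,205),(492,200)],.02,.082,(.52,-.05))
print(p,q,'off',q[0]-p[0])
t=cam('top'); print([hit(t,(207,227),z) for z in(.05,.06,.07)])
E
```

```text
(array([ 0.5239, -0.0504]), np.float64(0.8)) (array([ 0.5232, -0.05  ]), np.float64(0.3)) off [-0.0007  0.0004]
[array([0.4678, 0.2828, 0.05  ]), array([0.467 , 0.2801, 0.06  ]), array([0.4663, 0.2773, 0.07  ])]
```

The cutter is centred to under 1 mm. Next: rise, close the fingers and go to look at the button.

```bash
python3 -m inch '{"translation":[[0.1,0,0.3],[0.1,0,0.7],[0.1,0,1],[0.1,0,1]],"rot":[[0,0,0],[0,0,0],[0,0,0],[0,0,0]],"jaw":[22,22,22,22]}' >/dev/null && python3 -m inch '{"translation":[[0,0,0.4],[0,0.4,0.4],[0,0.8,0.4],[0,0.8,0.4]],"rot":[[0,0,0],[0,0,0],[0,0,0],[0,0,0]],"jaw":[0,0,0,0]}' >/dev/null && python3 -m inch '{"translation":[[-0.14,0.42,0],[-0.28,0.84,0],[-0.28,0.84,0]],"rot":[[0,0,0],[0,0,0],[0,0,0]],"jaw":[0,0,0]}' >/dev/null && python3 -m inch '{"translation":[[-0.14,0.42,0],[-0.28,0.84,0],[-0.28,0.84,0]],"rot":[[0,0,0],[0,0,0],[0,0,0]],"jaw":[0,0,0]}' >/dev/null && python3 -m inch '{"translation":[[-0.1,0.42,0],[-0.15,0.84,0],[-0.15,0.84,0]],"rot":[[0,0,0],[0,0,0],[0,0,0]],"jaw":[0,0,0]}'
sed -i 's/u,v=proj(C,(.522,-.05,.06))/u,v=proj(C,(.467,.28,.06) if n[0]=="p" else (.522,-.05,.06))/' snap.py
python3 snap.py p1; python3 -m inch '{"translation":[[0,-0.4,0],[0,-0.5,0],[0,-0.5,0]],"rot":[[0,0,0],[0,0,0],[0,0,0]],"jaw":[0,0,0]}' >/dev/null; python3 snap.py p2
python3 -c "
import cv2,numpy as np
cv2.imwrite('pics/p12.png',np.vstack([cv2.imread('pics/p%d.png'%i)[150:450] for i in(1,2)]))"
```

```text
time: 11.05
ee_pos: [0.517, 0.3102, 0.2202]
eef_rot: [-0.019, 1.0, 0.003, -0.002]
ft_force: [-1.2, 1.0, -1.0]
width: 0.0001
p1 192 63 11.05 [0.51704415 0.31021492 0.22020225]
p2 244 63 11.4 [0.51921323 0.25305456 0.22037873]
```

View pics/p12.png

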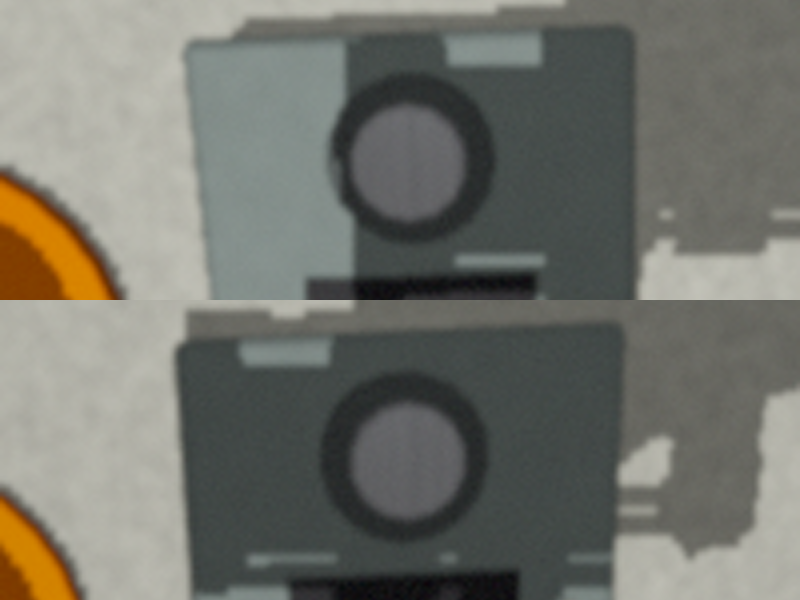

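```bash
python3 - <<'E'
from fit import *
a=pickle.load(open('pics/p1.pkl','rb'))[0];b=pickle.load(open('pics/p2.pkl','rb'))[0]
A=np.array((408,312))/4+(192,63);B=np.array((408,310.5))/4+(244,63)
print(tri(a,A,b,B),hit(a,A,.06),hit(b,B,.06))
for C,o,u in((a,(192,63),(350,466,312)),(b,(244,63),(350,466,311))):
    P=[hit(C,np.array((x,u[2]))/4+o,.06) for x in u[:2]]; print('dia at z.06',np.linalg.norm(P[1]-P[0]),'camz',(-C[1].T@C[2])[2])
s=r.read_state();print(s['ee_pos'],s['ft_force'])
E
```

```text
[0.4692 0.2819 0.0633] [0.4696 0.2816 0.06  ] [0.4696 0.2822 0.06  ]
dia at z.06 0.032122422075553415 camz 0.3705721863865208
dia at z.06 0.03231547616854809 camz 0.37069558325004637
[0.51881075 0.25512708 0.22037884] [-0.02861145  1.13841836  0.20041428]
```

Button top at (0.4695, 0.282, ~0.061).

```bash
python3 -m inch '{"translation":[[-0.3,0.15,0],[-0.49,0.27,-0.4],[-0.49,0.27,-0.8],[-0.49,0.27,-1],[-0.49,0.27,-1]],"rot":[[0,0,0],[0,0,0],[0,0,0],[0,0,0],[0,0,0]],"jaw":[0,0,0,0,0]}'
python3 -m inch '{"translation":[[0,0,-0.15],[0,0,-0.25],[0,0,-0.35],[0,0,-0.35],[0,0,-0.35]],"rot":[[0,0,0],[0,0,0],[0,0,0],[0,0,0],[0,0,0]],"jaw":[0,0,0,0,0]}'
```

```text
time: 11.95
ee_pos: [0.4679, 0.282, 0.1175]
eef_rot: [-0.017, 1.0, 0.001, -0.004]
ft_force: [-0.4, -0.5, 0.7]
width: 0.0004
time: 12.45
ee_pos: [0.4682, 0.2821, 0.083]
eef_rot: [-0.016, 1.0, 0.001, -0.004]
ft_force: [0.9, 0.4, -0.0]
width: 0.0004
```

```bash
python3 -m inch '{"translation":[[0,0,-0.04],[0,0,-0.08],[0,0,-0.1],[0,0,-0.12],[0,0,-0.12],[0,0,-0.12]],"rot":[[0,0,0],[0,0,0],[0,0,0],[0,0,0],[0,0,0],[0,0,0]],"jaw":[0,0,0,0,0,0]}'
python3 -m inch '{"translation":[[0,0,-0.02],[0,0,-0.03],[0,0,-0.03]],"rot":[[0,0,0],[0,0,0],[0,0,0]],"jaw":[0,0,0]}'
```

```text
time: 13.05
ee_pos: [0.4688, 0.2826, 0.0723]
eef_rot: [-0.016, 1.0, 0.001, -0.003]
ft_force: [-2.1, -0.2, 15.0]
width: 0.0007
time: 13.35
ee_pos: [0.469, 0.2827, 0.0719]
eef_rot: [-0.016, 1.0, 0.002, -0.003]
ft_force: [-11.0, -7.6, 33.3]
width: 0.0006
```

33 N means it is either bottomed out or touching the housing. I'll back off in small steps and watch the force profile.

```bash
for i in 1 2 3 4 5 6 7 8; do python3 -m inch '{"translation":[[0,0,0.015],[0,0,0.015]],"rot":[[0,0,0],[0,0,0]],"jaw":[0,0]}' | egrep 'ee_pos|ft_f' | tr '\n' ' '; echo; done
python3 -c "
from h import *
cv2.imwrite('pics/sp.png',cv2.resize(eyes.camera('scene')[215:290,400:500],None,fx=6,fy=6,interpolation=cv2.INTER_CUBIC))"
```

```text
ee_pos: [0.469, 0.2827, 0.0741] ft_force: [-1.1, -0.6, 3.4] 
ee_pos: [0.4691, 0.2827, 0.0758] ft_force: [-0.4, -0.9, 3.1] 
ee_pos: [0.469, 0.2827, 0.0773] ft_force: [0.1, -0.9, 1.4] 
ee_pos: [0.4689, 0.2826, 0.0787] ft_force: [-0.4, -0.4, -0.3] 
ee_pos: [0.4688, 0.2825, 0.0802] ft_force: [-0.8, 0.1, 0.5] 
ee_pos: [0.4688, 0.2825, 0.0818] ft_force: [0.3, 0.7, -0.5] 
ee_pos: [0.4689, 0.2826, 0.0835] ft_force: [0.7, -0.8, 0.7] 
ee_pos: [0.469, 0.2827, 0.0852] ft_force: [0.5, -0.2, 0.5]
```

The spring is felt from z = 0.078 down to a hard stop at 0.072. That is the 6 mm of travel, so the button was bottomed. Now I'll retreat and check the final scene.

```bash
python3 -m inch '{"translation":[[0,0,0.3],[0,0.2,0.7],[0,0.6,1],[0,0.9,1],[0,0.9,1],[0,0.9,1]],"rot":[[0,0,0],[0,0,0],[0,0,0],[0,0,0],[0,0,0],[0,0,0]],"jaw":[0,0,0,0,0,0]}'
python3 - <<'E'
from h import *
a=eyes.camera('top')[180:240,180:360]; b=eyes.camera('scene')[180:285,290:490]
cv2.imwrite('pics/end.png',np.vstack([cv2.resize(a,(720,240),interpolation=cv2.INTER_CUBIC),cv2.resize(b,(720,360),interpolation=cv2.INTER_CUBIC)]))
t=cam('top'); print('expected top px rel: stand',proj(t,(.5233,-.05,.06)),'knob top',proj(t,(.5233,-.05,.132)))
E
```

```text
time: 15.6
ee_pos: [0.4687, 0.3728, 0.1847]
eef_rot: [-0.017, 1.0, 0.002, -0.004]
ft_force: [-0.8, -0.4, 0.5]
width: 0.0003
expected top px rel: stand [322.94229628 207.54720616] knob top [322.50336409 204.43972175]
```

View pics/end.png

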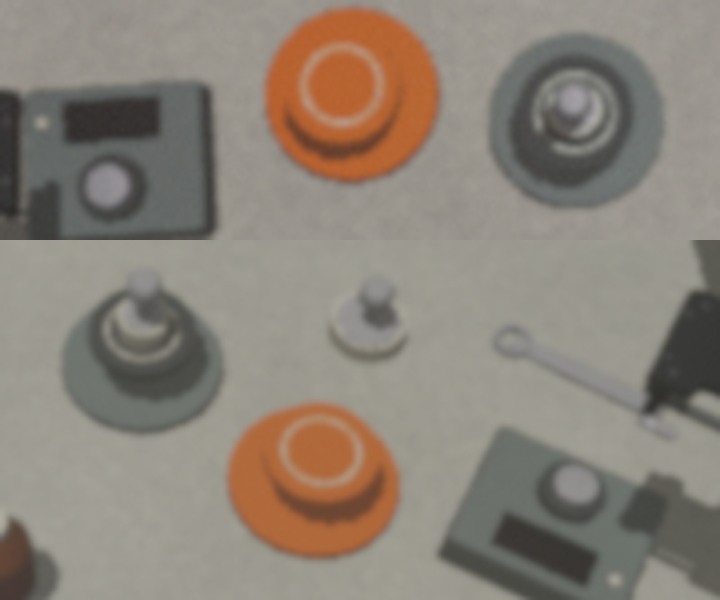

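The cutter stands upright inside the pale circle (crop (573,107), with the knob above the stand centre). The button is up at (107,187), the arm is clear and the neighbours are unmoved. Handing in.

```bash
python3 -c "
from bench import r
print(r.close_job())"
```

```text
the job is handed in; nothing more can be done
None
```

I pushed the cutter about 22 mm to the stand's centre, took the fingers off it, pressed the button fully once and let it come back up, then handed in at about 15.7 s. The push was a slow 10 mm/s, low on the ring, with two open fingertips.

- **Cutter:** a close wrist view after release measured it under 1 mm off centre. The final pictures show it upright inside the pale circle.
- **Button:** the spring was felt over about 6 mm, from a tool height of 0.078 m down to a hard stop at 0.072 m. It looks back up in the last picture. I had no direct reading of its travel.
- **Two things did not go as planned:** I pressed harder than intended, about 33 N at the stop where about 5 N was enough. The button's top was also about 4 mm higher than the camera measurement suggested (0.067 m instead of 0.063 m).
- **Bystanders:** those visible in the last pictures had not moved. I did not measure them.

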